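# Lock a bracelet T-bar stand into its display riser

### The arm

A 7-joint arm with a two-finger parallel gripper is mounted at the origin on the work surface. World frame = base frame: x ahead of the robot, y to its left, z up, the work surface at z = 0. Lengths are in m, angles in rad, forces in N, time in s.
With the tool pointing down it reaches from about 0.4 to 0.9 m from the base axis. Payload 5.5 kg.
Tool frame: the origin (TCP) lies midway between the tips of the shut fingers; the grasp point (between the pads) lies 19 mm behind it (env.grasp_offset is the distance from the TCP to the grasp point, in m); z points along the fingers, y is the line along which they close (so a half turn about z gives the same grasp; the last joint's range is limited). The gripper opens to 85 mm and grips with 20 to 120 N. Pads are 22 mm wide; open, the fingers measure 114 mm over their backs; the gripper's body (76 mm by 85 mm) begins 54 mm behind the grasp point. The pads swing forward as they close: fully open they stand 13 mm farther back than shut.
Start: joints at [-1.039, 0.501, -0.427, 1.55, 0.221, 1.138, -0.21], TCP at [0.173, 0.627, 0.231] pointing down, gripper open.
Joint ranges: [-2.88, 2.88], [-0.31, 2.03], [-1.54, 1.56], [0.2, 2.42], [-1.41, 4.55], [0.19, 2.02], [-2.57, 2.57]. Speed limits (rad/s): [2.57, 2.57, 3.14, 3.14, 3.14, 3.14, 3.14].

### API

Orientations are given as a 3x3 rotation matrix whose columns are the frame's x, y, z axes.
In Python, from bench import env gives the robot as it stands. The module is installed in compiled form; this text tells all that it offers.
- The arm moves only by the shell command python3 -m handwheel 'ROWS' [FORCE]. ROWS is text: rows parted by semicolons, each of 5 numbers parted by spaces: the closure, from 0 (fully open) to 1 (shut), then the shift along the tool's x, y, z in cm, then the turn about the tool's z in degrees. In form: jaw x y z spin; .... A call has 1 to 5 rows; each row is the pose to reach, as a shift and turn from the pose commanded when the call began, along the tool's axes at that moment; what a row does not reach only later rows make up. A row lasts 1/8 s, in which the tool goes at most 62.5 mm and 10.7 degrees, less where a joint would pass 70% of its speed; a pose out of reach is approached as far as the arm can. A call with a gripper value outside its range is refused whole. The fingers move at their own pace and stop on an object; FORCE is the grip in N (left out, the last holds). Time passes only in rows, so rows that repeat a pose let the fingers close. It gives the time, the measured TCP pose, the force, the opening and the grip force at its end, in the units of the state.
- env.sense(): the state, without advancing time (a new reading comes with each control period).
- env.capture(name): name is "scene" or "top" or "wrist"; returns (picture, depth): 420x560x3 uint8, red, green, blue; 420x560 float32, m along the optical axis (not along the pixel's ray), 0 where there is no reading.
- env.camera_model(name): a dict with "fx", "fy", "cx", "cy" (pixels), "D" ([k1, k2, p1, p2, k3] as OpenCV has them; the pictures are not rectified), "eye" and "orientation" of the camera in the world. Camera axes: x right, y down, z forward; pixel columns grow to the right and rows downward; lengths in m; the calibration is good to about 2 mm. A picture is of the moment at which its call begins: read the wrist's pose just before it. camera_model takes no time and is no camera call; for the wrist camera it gives the pose at the moment of the call.
- env.finish_job(): hands the job in; it is judged then, once.
The state is a dict: "clock": time; "joints": joint angles; "joint_vel": joint speeds; "effort": joint torques, N m; "position": TCP position; "tcp_rot": TCP orientation; "ft_force": force on the tool from outside, world axes, zero at the start; "torque": the same for the moment, N m; "width": finger opening in m; "grip_force": force on a finger pad.
Only numpy, scipy, OpenCV 4.12 (cv2) and the standard library are available. Lean on these libraries where they do the work, as an engineer would, in place of code of your own. Each camera call takes 0.05 s, during which the arm holds its last target. There are 200 camera calls.

### The job

Lift the black T-bar bracelet stand out of its dark wooden rack, pass its brass T-foot down through the slot in the brass plate of the white display riser, push it down gently against the spring, give it a quarter turn (either way) and let it spring up into the locking groove, then let go so that it is left standing upright and locked. Feel for the slot gently, never pressing the stand on the riser with more than 40 N, and leave the jar, the tape roll and the ring box where they are.

Things in the scene. Friction and masses are not known exactly. Their poses are not given: they have to be found in the camera images.
- stand_bar (a point): Centre of the top bar of the loose bracelet stand; grip it here. The stand is one rigid piece, 80 mm tall, about 0.14 kg: a black bar 90 mm long (along x), 16 mm thick (y), 20 mm high (z, up), on a round brass stem 10 mm thick, with a brass T-foot below, parallel to the bar. Same after a half turn. Bar centre 70 mm above the foot's underside
- stand_foot (a point): Centre of the stand's T-foot: a bar 32 mm long (x, parallel to the top bar), 10 mm wide (y), 8 mm high (z). 4 mm above the foot's underside, 66 mm straight below stand_bar; the stem rises from its middle
- rack_pocket (a point): Mouth centre of the pocket in the fixed wooden rack (90 x 60 x 32 mm high). Pocket 35.5 mm (x) by 13.5 mm (y), 24 mm deep; at the start the stand's foot stands on its floor, so raise it more than 24 mm to come out
- riser_top (a point): Nominal slot centre on the fixed white riser (150 x 150 x 40 mm), at the top face of its brass plate (84 x 84 mm, 6 mm thick, top 46 mm above the table). Plate and slot (always at its centre) sit off this point by an unknown 0 to 9 mm either way along x and along y, not twisted: find them by feel or camera. Rubber mount: gives 1 mm per 8 N. Slot 34.7 mm (x) by 12.7 mm (y)
- riser_groove (a point): Nominal centre of the locked T-foot, 10 mm below the plate's top; same axes and same unknown offset. Under the 6 mm plate are ribs 4 mm high, open under the slot and across it (groove along y, 14.5 mm wide, longer than the foot). After a quarter turn either way, ease the push: the spring lifts the foot into the groove, against the plate's underside, where it can neither turn nor come out
- riser_spring (a point): Top of the spring plate under the slot, as unpressed: 11 mm below the plate's top. Pushes up with 2.4 N at first touch, 0.6 N more per mm (about 7 N at the turning depth); bottoms hard 23 mm below the plate's top. The foot turns freely only with its underside 18 mm or more below the plate's top: turn at 19 to 21 mm
- jar_mid (a point): centre of a loose amber jar, 60 mm in diameter, 85 mm tall, standing; leave alone
- tape_mid (a point): centre of a loose pink tape roll standing flat, 68 mm in outer diameter, 45 mm tall; leave alone
- ringbox_mid (a point): centre of a loose blue ring box, 55 x 55 x 45 mm; leave alone
Not all that is in view belongs to the job. What is shaped like the part that bears rack_pocket but red or turquoise is not meant.

How it is judged:
By the outcome, as a careful person would: the job done as asked, in the order asked, and still so for the second after the job is handed in, with the robot touching nothing.
It also fails if it takes over 72 s, if anything falls off the work surface, if the arm or the gripper's body presses on something with over 40 N, if the wrist force passes 120 N, or if a joint passes its speed limit or range.

## Working session

There is one attempt and no reset: what is moved stays moved. The work goes in short steps, Python scripts to look and compute and a shell command to move; the robot and the scene stay as the last step left them, time stands still between calls to the robot, and variables do not carry over. Pictures are saved under pics/ and viewed, at most 10 in all, crops included, and the job is handed in when it is done.

```bash
mkdir -p pics; cat > h.py <<'E'
import numpy as np, cv2
from bench import env
def ray(cam,uv):
    K=np.array([[cam['fx'],0,cam['cx']],[0,cam['fy'],cam['cy']],[0,0,1]])
    p=cv2.undistortPoints(np.array(uv,float).reshape(-1,1,2),K,np.array(cam['D'],float)).reshape(-1,2)
    d=np.c_[p,np.ones(len(p))]@np.array(cam['orientation']).T
    return np.array(cam['eye']),d
def on_plane(cam,uv,z):
    e,d=ray(cam,uv); return e+d*((z-e[2])/d[:,2:3])
def withdepth(cam,uv,depth):
    e,d=ray(cam,uv); uv=np.array(uv,int).reshape(-1,2); return e+d*depth[uv[:,1],uv[:,0]][:,None]
E
python3 - <<'E'
from h import *
s=env.sense(); print({k:np.round(v,3).tolist() for k,v in s.items()})
for n in ['top','scene']:
    c=env.camera_model(n); p,d=env.capture(n); cv2.imwrite(f'pics/{n}0.png',p[:,:,::-1]); np.save(f'{n}0.npy',d); print(n,c)
E
```

```text
{'clock': 0.0, 'joints': [-1.039, 0.502, -0.427, 1.551, 0.221, 1.138, -0.21], 'joint_vel': [0.0, 0.0, -0.002, -0.0, 0.0, 0.001, 0.0], 'effort': [0.001, -56.952, -5.817, -28.093, 0.011, 0.012, -0.0], 'position': [0.172, 0.626, 0.23], 'tcp_rot': [[-0.964, 0.265, -0.001], [0.265, 0.964, -0.002], [0.0, -0.002, -1.0]], 'ft_force': [0.42, 0.754, -0.398], 'torque': [0.038, -0.044, -0.033], 'grip_force': 0.0, 'width': 0.085}
top {'fx': 506.49027994087606, 'fy': 506.49027994087606, 'cx': 280.64698584796446, 'cy': 209.42494819193513, 'D': array([-0.04746464,  0.        ,  0.        ,  0.        ,  0.        ]), 'eye': array([0.40311317, 0.06344826, 1.11246006]), 'orientation': array([[ 0.01771546, -0.98153614,  0.19045461],
       [-0.9997764 , -0.01958961, -0.00796206],
       [ 0.01154598, -0.19027098, -0.98166371]])}
scene {'fx': 521.6013150656485, 'fy': 521.6013150656485, 'cx': 271.78668976517724, 'cy': 210.11533570054877, 'D': array([-0.13333854,  0.        ,  0.        ,  0.        ,  0.        ]), 'eye': array([ 1.05908671, -0.45589203,  0.72356326]), 'orientation': array([[ 0.75592911,  0.43751119, -0.48698578],
       [ 0.65446273, -0.52300406,  0.54602683],
       [-0.01580269, -0.73147161, -0.68168875]])}
```

View pics/top0.png

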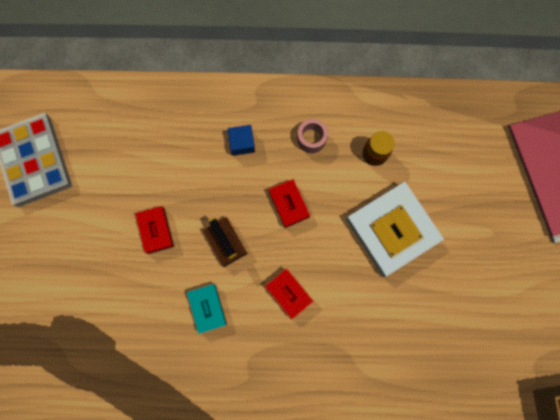

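View pics/scene0.png

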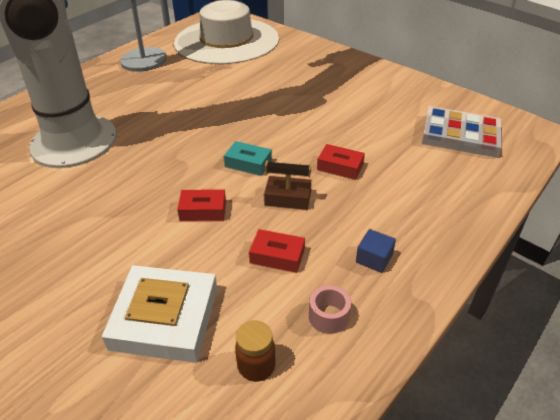

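The dark wooden rack holding the stand is at top pixel (225,242) and scene pixel (288,190). Its look-alikes are red at (154,230), (290,203) and (289,293), and turquoise at (207,308) in top. Only the brown one is dark wood with the black T-bar in it, so it's the one meant. The riser is at top (395,230), with its slot at (397,231). I'll confirm with a crop and measure.

```bash
python3 - <<'E'
from h import *
P={}
for n,rb,rp in [('top',(195,205,255,275),(365,200,430,262)),('scene',(255,150,320,215),(122,272,195,330))]:
    im=cv2.imread(f'pics/{n}0.png'); c=env.camera_model(n); d=np.load(f'{n}0.npy')
    hsv=cv2.cvtColor(im,cv2.COLOR_BGR2HSV)
    def sub(m,r):
        o=np.zeros_like(m); x0,y0,x1,y1=r; o[y0:y1,x0:x1]=m[y0:y1,x0:x1]; return o
    def big(m,k=1):
        cs,_=cv2.findContours(m,cv2.RETR_EXTERNAL,cv2.CHAIN_APPROX_NONE); return sorted(cs,key=cv2.contourArea)[-1]
    blk=sub((im.max(2)<38).astype(np.uint8)*255,rb)
    q=big(blk); r=cv2.minAreaRect(q); print(n,'bar',r, 'depth z', withdepth(c,[r[0]],d))
    b=cv2.boxPoints(r); w=on_plane(c,b,0.088); print(np.round(w,4).tolist(), np.round(on_plane(c,[r[0]],0.088),4))
    brass=sub(((hsv[...,0]>12)&(hsv[...,0]<32)&(hsv[...,1]>150)&(im.max(2)>70)).astype(np.uint8)*255,rp)
    q=big(brass); r=cv2.minAreaRect(q); w=on_plane(c,cv2.boxPoints(r),.046); print('plate',r,np.round(w,4).tolist(),'c',np.round(w.mean(0),4),[np.linalg.norm(w[i]-w[i-1]).round(4) for i in range(4)],withdepth(c,[r[0]],d))
    x0,y0,x1,y1=rp; inner=(int(r[0][0])-16,int(r[0][1])-14,int(r[0][0])+16,int(r[0][1])+14)
    sl=sub((im.max(2)<80).astype(np.uint8)*255,inner); q=big(sl); r=cv2.minAreaRect(q); w=on_plane(c,cv2.boxPoints(r),.046); print('slot',r,np.round(w,4).tolist(),'c',np.round(w.mean(0),4))
    x0,y0,x1,y1=rb; A=cv2.resize(im[y0-5:y1+5,x0-5:x1+5],(390,420),interpolation=cv2.INTER_CUBIC)
    P[n]=A
cv2.imwrite('pics/crop.png',np.hstack([P['top'],P['scene']]))
E
```

```text
top bar ((220.22308349609375, 238.015380859375), (37.70655822753906, 11.53523063659668), 60.2551155090332) depth z [[0.53980605 0.17690945 0.09021095]]
[[0.5674, 0.2077, 0.088], [0.5797, 0.1877, 0.088], [0.5131, 0.147, 0.088], [0.5011, 0.1668, 0.088]] [[0.5401 0.1772 0.088 ]]
plate ((395.8846130371094, 230.576904296875), (38.551658630371094, 36.8875617980957), 56.30992889404297) [[0.5804, -0.1367, 0.046], [0.6265, -0.204, 0.046], [0.5573, -0.2483, 0.046], [0.5124, -0.1812, 0.046]] c [ 0.5691 -0.1925  0.046 ] [np.float64(0.0812), np.float64(0.0816), np.float64(0.082), np.float64(0.0808)] [[ 0.5705121  -0.19500037  0.03539215]]
slot ((396.3846130371094, 230.576904296875), (14.699554443359375, 4.437601089477539), 56.30992889404297) [[0.5792, -0.181, 0.046], [0.5847, -0.1891, 0.046], [0.5586, -0.206, 0.046], [0.5531, -0.1979, 0.046]] c [ 0.5689 -0.1935  0.046 ]Traceback (most recent call last):
  File "<stdin>", line 11, in <module>
  File "<stdin>", line 9, in big
IndexError: list index out of range
```

```bash
python3 - <<'E'
from h import *
im=cv2.imread('pics/top0.png')[200:280,190:265]; im2=cv2.imread('pics/scene0.png')[145:220,250:325]
cv2.imwrite('pics/crop.png',np.hstack([cv2.resize(i,(390,400),interpolation=cv2.INTER_CUBIC) for i in (im,im2)]))
s=env.sense(); R=np.array(s['tcp_rot'])
tgt=np.array([.540,.177,.20]); print('shift cm',R.T@(tgt-s['position'])*100)
# bar axis 31.4deg; tool y should be perpendicular
for a in (31.4+90,31.4-90):
    print(a-np.degrees(np.arctan2(R[1,1],R[0,1])))
E
```

```text
shift cm [-47.35554952 -33.52906033   3.0921987 ]
46.79794623256946
-133.20205376743056
```

View pics/crop.png

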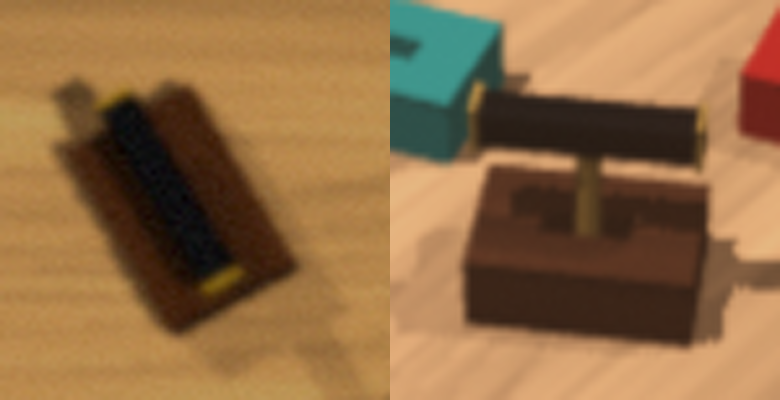

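The crop shows the black bar with brass end caps on a brass stem in the brown rack (left centre at about (170,190), right at about (590,125)), so this is the right one. Next I'll move over it.

```bash
python3 -m handwheel '0 -5 -4 0 10; 0 -10 -7 0 20; 0 -15 -10.5 0.5 30; 0 -20 -14 1 40; 0 -24 -17 1 50'; python3 - <<'E'
from h import *
s=env.sense(); R=np.array(s['tcp_rot']);print(s['joints'])
print('shift cm',R.T@(np.array([.540,.177,.20])-s['position'])*100, (31.4-90-np.degrees(np.arctan2(R[1,1],R[0,1]))))
E
```

```text
clock: 0.72
position: [0.3602, 0.3962, 0.2206]
tcp_rot: [[-0.409, 0.912, -0.0], [0.912, 0.409, -0.001], [-0.001, -0.001, -1.0]]
ft_force: [0.6, 0.9, 0.3]
width: 0.0855
grip_force: 0.0
[-0.72229229  0.28445451 -0.19157674  1.85578159  0.06375982  1.0085578
 -0.51862671]
shift cm [-27.3568516    7.43128157   2.08475448] -82.76816176404427
```

```bash
python3 -m handwheel '0 -5 1.5 0 10; 0 -10 3 0.5 20; 0 -15 4.5 1 30; 0 -20 6 1.5 40; 0 -27.4 7.4 2 50'; python3 -m handwheel '0 0 0 0 10;0 0 0 0 20; 0 0 0 0 30;0 0 0 0 33; 0 0 0 0 33'; python3 - <<'E'
from h import *
s=env.sense(); R=np.array(s['tcp_rot']);print(s['joints'])
print('shift cm',R.T@(np.array([.540,.177,.20])-s['position'])*100, (31.4-90-np.degrees(np.arctan2(R[1,1],R[0,1]))))
c=env.camera_model('wrist'); print(c['eye'],c['orientation'])
p,d=env.capture('wrist'); cv2.imwrite('pics/w1.png',p[:,:,::-1]); np.save('w1.npy',d)
E
```

```text
clock: 1.35
position: [0.5331, 0.191, 0.2017]
tcp_rot: [[0.432, 0.902, -0.0], [0.902, -0.432, 0.001], [0.0, -0.001, -1.0]]
ft_force: [0.3, 1.3, -0.1]
width: 0.0855
grip_force: 0.0
clock: 1.98
position: [0.5323, 0.1913, 0.2017]
tcp_rot: [[0.851, 0.525, -0.001], [0.525, -0.851, -0.0], [-0.001, -0.0, -1.0]]
ft_force: [0.5, 0.1, 0.9]
width: 0.0854
grip_force: 0.0
[-0.54591434  0.35255045  0.18998863  1.81317044 -0.0782835   0.98403896
 -1.34231928]
shift cm [-0.09515916  1.61937797  0.17390216] -0.24846551884048296
[0.59996649 0.23319751 0.34470637] [[ 5.24498136e-01 -8.09797263e-01 -2.62926032e-01]
 [-8.51411492e-01 -4.98709773e-01 -1.62440862e-01]
 [ 4.20384072e-04  3.09058174e-01 -9.51043042e-01]]
```

View pics/w1.png

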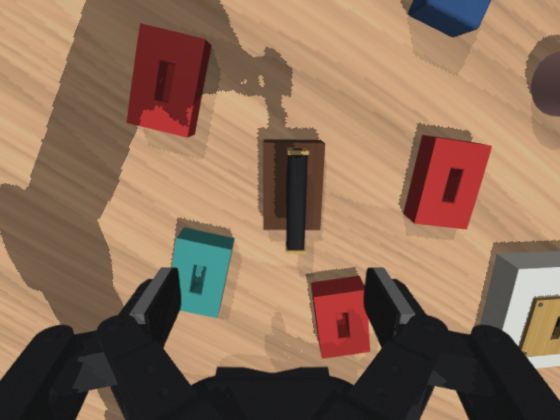

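The wrist view shows the bar at (297,200), its ends at (298,152) and (295,250), above the brown rack. I'll measure it here.

```bash
python3 - <<'E'
from h import *
c=env.camera_model('wrist'); im=cv2.imread('pics/w1.png'); d=np.load('w1.npy')
s=env.sense(); R=np.array(s['tcp_rot'])
m=np.zeros(im.shape[:2],np.uint8); m[150:252,280:314]=((im.max(2)<45)[150:252,280:314])*255
cs,_=cv2.findContours(m,cv2.RETR_EXTERNAL,cv2.CHAIN_APPROX_NONE); q=max(cs,key=cv2.contourArea)
W=withdepth(c,q.reshape(-1,2),d); print(np.percentile(W[:,2],[10,50,90]))
ys,xs=np.nonzero(m); P=withdepth(c,np.c_[xs,ys],d); P=P[(P[:,2]>.08)&(P[:,2]<.096)]; print(len(P),P[:,2].mean())
r=cv2.minAreaRect((P[:,:2]*1000).astype(np.float32)); print(r)
b=np.array(cv2.boxPoints(r)); L=[b[i]-b[i-1] for i in range(4)]; v=max(L,key=np.linalg.norm); a=np.degrees(np.arctan(v[1]/v[0])); print('yaw',a)
r2=cv2.minAreaRect(q); w=on_plane(c,cv2.boxPoints(r2),.088); print(w.mean(0),w)
for z in (.15,.059):
  t=np.array([r[0][0]/1000,r[0][1]/1000,z]); print('shift',R.T@(t-s['position'])*100,'world turn',a-90-np.degrees(np.arctan2(R[1,1],R[0,1])))
E
```

```text
[0.07376665 0.08623135 0.08819282]
1737 0.08805924366204984
((542.9293212890625, 174.16549682617188), (81.82852172851562, 15.993474960327148), 31.62459945678711)
yaw 31.62461
[0.54295608 0.17425938 0.088     ] [[0.50426466 0.15959154 0.088     ]
 [0.57285338 0.20318405 0.088     ]
 [0.58126469 0.18960259 0.088     ]
 [0.51344158 0.14465934 0.088     ]]
shift [2.01440542e-03 2.01413215e+00 5.18195817e+00] world turn -0.05859021050412849
shift [8.46838003e-03 2.01521800e+00 1.42819558e+01] world turn -0.05859021050412849
```

```bash
python3 -m handwheel '0 0 2 4 0; 0 0 2 8 0; 0 0 2 11 0; 0 0 2 13.5 0; 0 0 2 14.3 0' 80; python3 -m handwheel '0 0 0 0 0;1 0 0 0 0;1 0 0 0 0;1 0 0 0 0;1 0 0 0 0'; python3 -m handwheel '1 0 0 0 0;1 0 0 0 0;1 0 0 0 0'; 
```

```text
clock: 2.65
position: [0.5418, 0.1738, 0.0574]
tcp_rot: [[0.851, 0.525, -0.003], [0.525, -0.851, -0.001], [-0.003, -0.001, -1.0]]
ft_force: [-0.9, 0.1, 0.4]
width: 0.0853
grip_force: 0.0
clock: 3.28
position: [0.5437, 0.1744, 0.0598]
tcp_rot: [[0.852, 0.524, 0.001], [0.524, -0.852, 0.0], [0.001, 0.0, -1.0]]
ft_force: [1.2, 1.2, 0.6]
width: 0.0148
grip_force: 77.9
clock: 3.65
position: [0.5438, 0.1744, 0.0597]
tcp_rot: [[0.852, 0.524, 0.001], [0.524, -0.852, 0.0], [0.001, 0.0, -1.0]]
ft_force: [-0.5, -0.2, 5.4]
width: 0.0147
grip_force: 78.8
```

```bash
python3 -m handwheel '1 0 0 -1 0; 1 0 0 -2 0; 1 0 0 -3.5 0; 1 0 0 -7 0; 1 0 0 -11 0'; python3 -m handwheel '1 -4 5 -1 0;1 -8 10 -2 0;1 -12 15 -3 0; 1 -15 19 -3 0; 1 -18 23 -3 0'; python3 -m handwheel '1 -3.5 4.5 0 0;1 -6 8 0 0;1 -7.2 9.5 0 0;1 -7.2 9.5 0 0';python3 - <<'E'
from h import *
p,d=env.capture('wrist'); cv2.imwrite('pics/w2.png',p[:,:,::-1]); np.save('w2.npy',d)
E
```

```text
clock: 4.28
position: [0.5426, 0.1741, 0.1704]
tcp_rot: [[0.852, 0.524, -0.001], [0.524, -0.852, -0.0], [-0.001, -0.0, -1.0]]
ft_force: [0.5, -0.9, -1.4]
width: 0.0148
grip_force: 78.0
clock: 4.9
position: [0.5101, -0.1183, 0.2006]
tcp_rot: [[0.852, 0.523, 0.002], [0.523, -0.852, -0.0], [0.002, 0.001, -1.0]]
ft_force: [1.2, 0.3, -1.3]
width: 0.0146
grip_force: 78.2
clock: 5.4
position: [0.4982, -0.2366, 0.1999]
tcp_rot: [[0.854, 0.521, 0.0], [0.521, -0.854, -0.001], [0.0, 0.001, -1.0]]
ft_force: [-0.6, 0.0, -2.6]
width: 0.0149
grip_force: 78.2
```

View pics/w2.png

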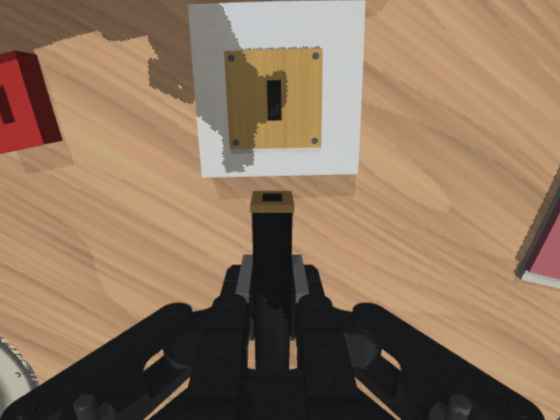

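The slot is at (274,100) on the brass plate, with plate corners around (225,50) to (322,150). The held bar's end is at (272,200).

```bash
cat > slot.py <<'E'
from h import *
import sys
def meas(f,box,dp):
    c=env.camera_model('wrist'); im=cv2.imread(f); s=env.sense(); R=np.array(s['tcp_rot'])
    x0,y0,x1,y1=box
    h=cv2.cvtColor(im,cv2.COLOR_BGR2HSV)
    for nm,mask in (('slot',im.max(2)<60),('plate',(h[...,0]>10)&(h[...,0]<35)&(h[...,1]>130))):
        m=np.zeros(im.shape[:2],np.uint8)
        a=(x0,y0,x1,y1) if nm=='plate' else dp
        m[a[1]:a[3],a[0]:a[2]]=mask[a[1]:a[3],a[0]:a[2]]*255
        cs,_=cv2.findContours(m,cv2.RETR_EXTERNAL,cv2.CHAIN_APPROX_NONE); q=max(cs,key=cv2.contourArea)
        w=on_plane(c,q.reshape(-1,2),.046)[:,:2]*1000
        r=cv2.minAreaRect(w.astype(np.float32)); t=np.array([r[0][0]/1e3,r[0][1]/1e3,.2])
        print(nm,cv2.boundingRect(q),r,'shift cm',(R.T@(t-s['position'])*100).round(2))
    print('tool x yaw',np.degrees(np.arctan2(R[1,0],R[0,0])),'eye',c['eye'],s['position'])
E
python3 - <<'E'
from slot import *
meas('pics/w2.png',(215,35,335,158),(255,70,292,130))
d=np.load('w2.npy'); c=env.camera_model('wrist')
print(withdepth(c,[(300,70),(240,70),(300,140),(310,100),(350,100)],d).round(4))
# held bar in view
im=cv2.imread('pics/w2.png')
for y in (215,225,235,245):
    x=np.nonzero((im[y,220:330].max(1)<45))[0]+220; print(y,x.min(),x.max(),d[y,272], withdepth(c,[(272,y)],d).round(4)) 
e=on_plane(c,[(251,192),(293,192)],.199+.019+.01-.0007); print(e)
E
```

```text
slot (267, 80, 14, 40) ((570.694091796875, -191.98387145996094), (33.14934539794922, 11.423676490783691), 31.880146026611328) shift cm [ 8.37  0.13 -0.03]
plate (228, 50, 93, 97) ((571.1629028320312, -192.94317626953125), (81.6458740234375, 80.22291564941406), 32.73213577270508) shift cm [ 8.36  0.24 -0.03]
tool x yaw 31.52193034693042 eye [ 0.56625889 -0.19294684  0.34271164] [ 0.49868336 -0.23459196  0.19961707]
[[ 0.6039 -0.1985  0.0449]
 [ 0.5768 -0.1542  0.045 ]
 [ 0.5534 -0.2308  0.047 ]
 [ 0.5874 -0.2194  0.0465]
 [ 0.6069 -0.2505  0.0412]]
215 253 291 0.12032567 [[ 0.5326 -0.2136  0.229 ]]
225 253 290 0.1224386 [[ 0.529  -0.2159  0.2282]]
235 253 290 0.122504056 [[ 0.5258 -0.2178  0.2293]]
245 254 290 0.12589341 [[ 0.5215 -0.2204  0.2274]]
[[ 0.53575081 -0.20258772  0.2273    ]
 [ 0.54389461 -0.21587416  0.2273    ]]
```

```bash
python3 - <<'E'
from slot import *
c=env.camera_model('wrist'); s=env.sense(); R=np.array(s['tcp_rot']); im=cv2.imread('pics/w2.png')
print(s['position'],im[186:220,272].tolist())
f=lambda uv,z:((on_plane(c,uv,z)-s['position'])@R*100).round(2)
zt=s['position'][2]+.0283
print('top edge',f([(272,209),(272,212),(272,214)],zt),'bottom edge',f([(272,190),(272,192)],zt-.02))
for y in(220,240):
  print(f([(252.5,y),(290.7,y)],zt))
E
```

```text
[ 0.49868336 -0.23459196  0.19961707] [[101, 131, 164], [100, 132, 165], [101, 132, 166], [99, 130, 163], [85, 114, 142], [54, 80, 99], [39, 62, 74], [29, 44, 53], [20, 22, 25], [19, 18, 19], [18, 17, 18], [19, 18, 18], [20, 20, 20], [18, 18, 17], [21, 25, 28], [30, 46, 56], [40, 64, 78], [40, 66, 80], [44, 72, 87], [47, 78, 96], [49, 80, 99], [49, 81, 100], [49, 81, 99], [49, 81, 100], [49, 81, 99], [48, 79, 98], [41, 65, 79], [23, 29, 34], [22, 20, 21], [21, 20, 22], [18, 17, 17], [21, 18, 19], [19, 18, 17], [21, 19, 19]]
top edge [[ 4.19 -0.01 -2.83]
 [ 4.07 -0.01 -2.83]
 [ 3.99 -0.01 -2.83]] bottom edge [[ 4.4  -0.01 -0.83]
 [ 4.31 -0.01 -0.83]]
[[ 3.75 -0.75 -2.83]
 [ 3.75  0.7  -2.83]]
[[ 2.93 -0.77 -2.83]
 [ 2.93  0.71 -2.83]]
```

```bash
python3 -m handwheel '1 3.5 0.1 0 -0.7;1 6.5 0.2 0 -0.7;1 8.4 0.2 1 -0.7;1 8.4 0.2 3 -0.7;1 8.4 0.2 5 -0.7'; python3 -m handwheel '1 0 0 2 0;1 0 0 3.5 0;1 0 0 4.2 0;1 0 0 4.2 0;1 0 0 4.2 0'; python3 - <<'E'
from h import *
s=env.sense(); R=np.array(s['tcp_rot']); t=np.array([.571,-.1923,.1077]); print(R.T@(t-s['position'])*100,s['joints'],s['ft_force'])
for n in ('scene','top'):
  p,d=env.capture(n); cv2.imwrite(f'pics/{n}1.png',p[:,:,::-1])
p,d=env.capture('wrist'); cv2.imwrite(f'pics/w3.png',p[:,:,::-1])
a=cv2.imread('pics/scene1.png')[220:360,90:240]
cv2.imwrite('pics/s1c.png',cv2.resize(a,(600,560),interpolation=cv2.INTER_CUBIC))
E
```

```text
clock: 6.08
position: [0.5712, -0.1907, 0.1479]
tcp_rot: [[0.844, 0.536, -0.001], [0.536, -0.844, 0.001], [-0.001, -0.001, -1.0]]
ft_force: [0.5, -0.4, -3.0]
width: 0.0148
grip_force: 78.2
clock: 6.7
position: [0.572, -0.1926, 0.1078]
tcp_rot: [[0.845, 0.534, 0.001], [0.534, -0.845, -0.0], [0.001, 0.001, -1.0]]
ft_force: [-0.3, -0.1, -1.4]
width: 0.0147
grip_force: 78.2
[-0.06961467 -0.07599677  0.01306196] [ 0.04164722  0.54420003  0.31487586  1.7908519  -0.21733752  0.83916702
 -0.54757315] [-0.27753412 -0.14566113 -1.36150565]
```

View pics/s1c.png

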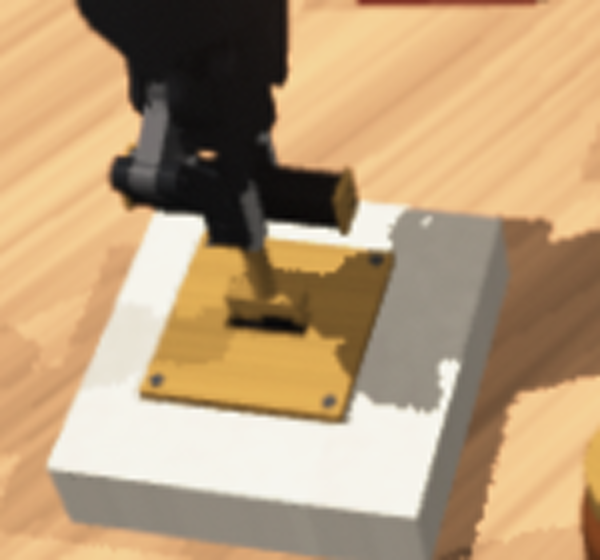

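The foot at crop (265,300) hangs just above the slot at (268,325), parallel to it. Next I'll feel downward gently.

```bash
python3 -m handwheel '1 0 0 0.3 0;1 0 0 0.6 0;1 0 0 0.8 0;1 0 0 0.95 0;1 0 0 1.1 0'; python3 -m handwheel '1 0 0 0.1 0;1 0 0 0.2 0;1 0 0 0.2 0'
```

```text
clock: 7.48
position: [0.5715, -0.1923, 0.096]
tcp_rot: [[0.845, 0.534, -0.0], [0.534, -0.845, -0.0], [-0.0, 0.0, -1.0]]
ft_force: [0.8, -0.3, -2.4]
width: 0.0147
grip_force: 78.2
clock: 7.85
position: [0.5714, -0.1923, 0.0941]
tcp_rot: [[0.845, 0.534, -0.0], [0.534, -0.845, 0.0], [-0.0, -0.0, -1.0]]
ft_force: [0.1, 0.2, -1.9]
width: 0.0147
grip_force: 78.2
```

No resistance, and the foot is already about 3.6 mm below the plate top, so it is in the slot.

```bash
python3 -m handwheel '1 0 0 0.15 0;1 0 0 0.3 0;1 0 0 0.45 0;1 0 0 0.6 0;1 0 0 0.6 0'; python3 -m handwheel '1 0 0 0.15 0;1 0 0 0.3 0;1 0 0 0.45 0;1 0 0 0.6 0;1 0 0 0.6 0'
```

```text
clock: 8.48
position: [0.5714, -0.1923, 0.088]
tcp_rot: [[0.845, 0.534, -0.0], [0.534, -0.845, -0.0], [-0.0, -0.0, -1.0]]
ft_force: [0.5, -0.6, -1.7]
width: 0.0146
grip_force: 78.2
clock: 9.1
position: [0.5716, -0.1923, 0.0823]
tcp_rot: [[0.845, 0.534, 0.0], [0.534, -0.845, -0.0], [0.0, 0.0, -1.0]]
ft_force: [-0.7, -0.4, 3.8]
width: 0.0144
grip_force: 78.8
```

```bash
python3 -m handwheel '1 0 0 0.15 0;1 0 0 0.3 0;1 0 0 0.45 0;1 0 0 0.45 0;1 0 0 0.45 0'; python3 -c "
from bench import env; s=env.sense(); print(s['joints'],s['torque'])"
```

```text
clock: 9.72
position: [0.5716, -0.1924, 0.0778]
tcp_rot: [[0.845, 0.534, 0.0], [0.534, -0.845, -0.0], [0.0, 0.0, -1.0]]
ft_force: [-1.3, 0.4, 4.8]
width: 0.0143
grip_force: 79.1
[ 0.0525214   0.58625425  0.30103364  1.80431921 -0.23419144  0.78546369
 -0.53441861] [ 0.0904858   0.24718492 -0.05543352]
```

```bash
python3 -m handwheel '1 0 0 0 -5;1 0 0 0 -14;1 0 0 0 -23;1 0 0 0 -30;1 0 0 0 -30'; python3 -m handwheel '1 0 0 0 -9;1 0 0 0 -18;1 0 0 0 -27;1 0 0 0 -30;1 0 0 0 -30'
```

```text
clock: 10.35
position: [0.5719, -0.1925, 0.078]
tcp_rot: [[0.464, 0.886, 0.001], [0.886, -0.464, 0.0], [0.001, 0.001, -1.0]]
ft_force: [-0.0, 1.0, 5.2]
width: 0.015
grip_force: 79.2
clock: 10.98
position: [0.5719, -0.1925, 0.078]
tcp_rot: [[-0.04, 0.999, 0.001], [0.999, 0.04, -0.0], [-0.0, 0.001, -1.0]]
ft_force: [0.2, 0.1, 5.5]
width: 0.0148
grip_force: 79.2
```

```bash
python3 -m handwheel '1 0 0 0 -9;1 0 0 0 -18;1 0 0 0 -26;1 0 0 0 -30;1 0 0 0 -30'; python3 -c "
from bench import env; s=env.sense(); print(s['joints'],s['torque'])"
```

```text
clock: 11.6
position: [0.572, -0.1925, 0.078]
tcp_rot: [[-0.535, 0.845, 0.001], [0.845, 0.535, -0.0], [-0.001, 0.001, -1.0]]
ft_force: [0.4, 1.5, 4.4]
width: 0.0146
grip_force: 79.2
[ 0.34632304  0.57061868 -0.08666643  1.79303966  0.06624772  0.77954033
  0.79024835] [0.01209052 0.03086084 0.0424581 ]
```

```bash
python3 -m handwheel '1 0 0 -0.1 0;1 0 0 -0.2 0;1 0 0 -0.3 0;1 0 0 -0.4 0;1 0 0 -0.4 0'; python3 -m handwheel '1 0 0 -0.1 0;1 0 0 -0.2 0;1 0 0 -0.25 0;1 0 0 -0.25 0'
```

```text
clock: 12.22
position: [0.5709, -0.1921, 0.0805]
tcp_rot: [[-0.534, 0.845, -0.001], [0.845, 0.534, 0.0], [0.001, -0.001, -1.0]]
ft_force: [3.8, -1.1, -11.1]
width: 0.0144
grip_force: 78.2
clock: 12.72
position: [0.5704, -0.1921, 0.084]
tcp_rot: [[-0.534, 0.845, -0.002], [0.845, 0.534, 0.001], [0.002, -0.002, -1.0]]
ft_force: [0.6, -0.5, -6.4]
width: 0.0143
grip_force: 80.8
```

It snapped up into the groove, with a rise of 6.0 mm as it should be. I'll ease the residual pull, release and retreat straight up.

```bash
python3 -m handwheel '1 0 0 0.05 0;1 0 0 0.05 0;0.9 0 0 0.05 0;0.6 0 0 0.05 0;0 0 0 0.05 0' 20; python3 -m handwheel '0 0 0 0 0;0 0 0 0 0;0 0 0 0 0;0 0 0 -1 0;0 0 0 -3 0'; python3 -m handwheel '0 0 0 -4 0;0 0 0 -8 0;0 0 0 -12 0;0 0 0 -12 0'; python3 - <<'E'
from h import *
p,d=env.capture('wrist'); q,e=env.capture('scene')
a=cv2.resize(q[200:360,80:280],(600,480))
b=cv2.resize(p,(0,0),fx=.75,fy=.75)
b=cv2.resize(p[60:340,140:440],(0,0),fx=.66,fy=.66)
o=np.zeros((480,600+b.shape[1],3),np.uint8); o[:,:600]=a; o[:b.shape[0],600:]=b
cv2.imwrite('pics/fin.png',o[:,:800,::-1])
cv2.imwrite('pics/w4.png',p[:,:,::-1]); cv2.imwrite('pics/scene2.png',q[:,:,::-1])
c=env.camera_model('wrist'); m=(p.max(2)<40).astype(np.uint8); ys,xs=np.nonzero(m); P=withdepth(c,np.c_[xs,ys],d); P=P[(np.hypot(P[:,0]-.571,P[:,1]+.192)<.06)&(P[:,2]>.07)&(P[:,2]<.14)]
print(len(P),np.median(P[:,2]),cv2.minAreaRect((P[:,:2]*1000).astype(np.float32)))
E
```

```text
clock: 13.35
position: [0.5725, -0.1923, 0.0844]
tcp_rot: [[-0.535, 0.845, 0.002], [0.845, 0.535, -0.0], [-0.001, 0.002, -1.0]]
ft_force: [0.3, -0.5, 0.4]
width: 0.0503
grip_force: 0.0
clock: 13.98
position: [0.5709, -0.1921, 0.114]
tcp_rot: [[-0.534, 0.845, -0.002], [0.845, 0.534, 0.001], [0.001, -0.001, -1.0]]
ft_force: [0.6, -0.5, -0.5]
width: 0.0851
grip_force: 0.0
clock: 14.48
position: [0.5743, -0.1932, 0.2396]
tcp_rot: [[-0.534, 0.845, 0.009], [0.845, 0.534, -0.003], [-0.007, 0.006, -1.0]]
ft_force: [0.2, -0.1, -0.6]
width: 0.0854
grip_force: 0.0
1406 0.10769522738557644 ((567.7166137695312, -192.05076599121094), (14.852364540100098, 81.71454620361328), 32.457279205322266)
```

View pics/fin.png

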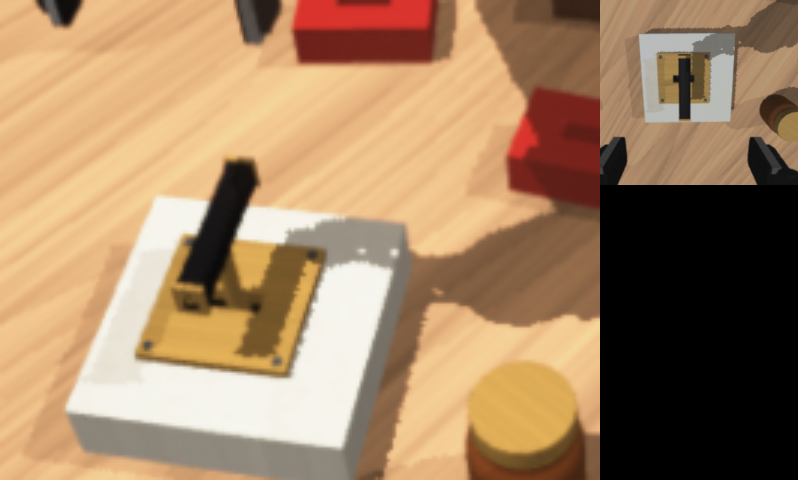

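The stand is upright on the plate (bar at (220,235)), turned 90° to the slot. The bar height read 0.1077 against an expected 0.112 while the arm was still settling, so I'll check again.

```bash
python3 -m handwheel '0 0 0 0 0;0 0 0 0 0;0 0 0 0 0;0 0 0 0 0'; python3 - <<'E'
from h import *
for n in ('wrist','top','scene'):
    p,d=env.capture(n); c=env.camera_model(n)
    m=(p.max(2)<45).astype(np.uint8); ys,xs=np.nonzero(m); P=withdepth(c,np.c_[xs,ys],d); P=P[(np.hypot(P[:,0]-.571,P[:,1]+.192)<.06)&(P[:,2]>.07)&(P[:,2]<.14)]
    print(n,len(P),np.percentile(P[:,2],[5,25,50,75,95]).round(4),cv2.minAreaRect((P[:,:2]*1000).astype(np.float32)))
    ys,xs=np.nonzero((p.min(2)>60)&(p[...,0]>120)&(p[...,2]<90)); P=withdepth(c,np.c_[xs,ys],d); P=P[(abs(P[:,0]-.571)<.04)&(abs(P[:,1]+.192)<.04)&(P[:,2]>.03)]
    if len(P): print('plate z',len(P),np.median(P[:,2]))
E
```

```text
clock: 15.08
position: [0.5713, -0.1923, 0.2332]
tcp_rot: [[-0.534, 0.845, -0.001], [0.845, 0.534, 0.0], [0.001, -0.001, -1.0]]
ft_force: [-0.0, -0.0, 0.3]
width: 0.0854
grip_force: 0.0
wrist 1507 [0.1105 0.1116 0.1122 0.1127 0.1134] ((570.4244384765625, -191.43450927734375), (15.41590404510498, 85.88026428222656), 32.66573715209961)
plate z 2148 0.04656127963631701
top 212 [0.1076 0.1094 0.1107 0.1121 0.1135] ((569.2169799804688, -192.02304077148438), (15.556214332580566, 78.04187774658203), 29.767963409423828)
plate z 67 0.4275342773910732
scene 462 [0.0998 0.1073 0.1105 0.1117 0.113 ] ((574.57666015625, -194.95166015625), (15.31879711151123, 85.84083557128906), 32.506168365478516)
plate z 806 0.04566394710009858
```

Settled, the bar's top is at 0.1122 m against 0.112 for locked. It's level and square to the slot, so I'm handing in.

```bash
python3 -c "
from bench import env; print(env.finish_job())"
```

```text
the job is handed in; nothing more can be done
None
```

The stand is upright and locked in the riser's groove, released with the arm clear, and the job was handed in at about 15 s; the highest contact force in the readings after each move was about 11 N, and the jar, tape roll and ring box were left alone.

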